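# Turn the polisher's speed dial up four clicks and start it

### The job

On the grey control console, push the bar grip of the large click-stop speed dial round with a fingertip, gently and without gripping it, until it sits exactly four clicks clockwise (seen from above) of where it stands now. Then press the start button fully down with a fingertip and let it come back up. Do not grip or lift anything, and leave the small timer dial and the things standing around where they are.

Things in the scene. Friction and masses are not known exactly. Their poses are not given: they have to be found in the camera images.
- console: grey slab 240 (x) x 400 (y) x 45 mm tall, fixed; origin at the centre of its underside, x away from the operator. Three square aluminium control boxes, 112 x 112 x 25 mm, stand on it in a row along y, 125 mm apart, 35 mm to the -x side of its middle, tops 70 mm above the bench: one has the speed dial, one the timer dial, one the start button, in any order
- speed_dial: large dial: a grey disc of 72 mm diameter, its top 8 mm above the box top, and across it a straight black bar grip 13 mm wide, 22 mm high (top 30 mm above the box top), with a pointed nose reaching 42 mm from the axis and a square tail 30 mm. Origin on the axis at the box top (70 mm above the bench), z up; x points to the nose and turns with the dial
- speed_nose (a point): tip of the large dial's nose, at the bar's top edge. The dial has nine click stops 24 degrees apart, a tick mark at each; it starts seated in one of the four most anticlockwise and stays in any stop. Pushed at 28 mm from the axis it takes about 5 N to leave a stop; past half-way it snaps on into the next by itself
- timer_nose (a point): the tip of the nose of the small timer dial, not to be turned: a grey disc of 42 mm diameter with a black bar grip, 24 mm from its axis, 20 mm above its box top; it turns under light friction
- start_button_top (a point): centre of the top of the start button, a round grey push button of 28 mm diameter in a dark steel collar of 44 mm; it stands 22 mm above its box top when released
- start_button (a joint): travel of the start button: 0 released, 0.006 m fully down; a spring returns it, about 5 N holds it fully down
- oil_bottle: amber oil bottle, 44 mm diameter, 95 mm tall, loose, standing on the bench at the console's left end; origin at the centre of its underside
- polish_tin: flat aluminium tin, 56 mm diameter, 30 mm tall, loose, standing on the console behind the control boxes; origin at the centre of its underside
- brass_bush: flanged brass bush, 28 mm foot, 40 mm tall, loose, standing on the console behind the control boxes; origin at the centre of its underside
- screwdriver: wooden-handled screwdriver, 170 mm long, loose, lying on the bench in front of the console; long axis x
- brush: wooden-handled brush, 160 mm long, loose, lying on the bench at the console's right end; long axis x
- walnut_block: walnut offcut 90 x 35 x 30 mm, loose, lying on the bench in front of the console; origin at the centre of its underside

How it is judged:
On the way, in this order (a step that is already met when the one before it is completed fails the run):
1. the large dial sits four clicks clockwise of its start (distance of speed_nose from where it was at the start of the episode between 0.0584 and 0.0662 m and angular speed of speed_dial below 0.3 rad/s), for 0.2 s.
2. the start button is pressed fully down (value of joint start_button above 0.0045 m), for 0.05 s.
At the end, for the whole second after the job is handed in: the large dial rests in the fourth click stop clockwise of its start (96 degrees, within 8 degrees), the start button has been pressed (at least 4.5 of 6 mm) after that and is up again, the timer dial is within 6 mm (at its nose) of its start, and no bystander has moved more than 25 mm (distance of speed_nose from where it was at the start of the episode between 0.0584 and 0.0662 m and angular speed of speed_dial below 0.1 rad/s and value of joint start_button below 0.0015 m and distance of timer_nose from where it was at the start of the episode below 0.006 m); the robot touches nothing.
It fails at once if the start button is pressed while the large dial is not at its fourth click (value of joint start_button above 0.003 m and not (distance of speed_nose from where it was at the start of the episode between 0.0584 and 0.0662 m)).
It fails at once if the large dial is gripped or forced (over 35 N between fingers and dial) (contact force between the fingers and speed_dial above 35 N).
It fails at once if the timer dial is turned (distance of timer_nose from where it was at the start of the episode above 0.006 m).
It fails at once if a bystander is moved or lifted (distance of any of oil_bottle, polish_tin, brass_bush, screwdriver, brush, walnut_block from where it was at the start of the episode above 0.025 m).
It also fails if it takes over 51 s, if anything falls off the work surface, if the arm or the gripper's body presses on something with over 40 N, if the wrist force passes 120 N, or if a joint passes its speed limit or range.

### The arm

A 6-joint arm with a two-finger parallel gripper is mounted at the origin on the work surface. World frame = base frame: x ahead of the robot, y to its left, z up, the work surface at z = 0. Lengths are in m, angles in rad, forces in N, time in s.
With the tool pointing down it reaches from about 0.3 to 0.775 m from the base axis. Payload 14.6 kg.
Tool frame: the origin (TCP) lies at the centre of the arm's flange, where the gripper is bolted on; the fingertips stand 199 mm ahead of it and the grasp point (between the pads) lies ctrl.tcp_to_grasp ahead of it (ctrl.tcp_to_grasp is the distance from the TCP to the grasp point, in m); z points along the fingers, y is the line along which they close (so a half turn about z gives the same grasp; the last joint's range is limited). The gripper opens to 94 mm and grips with 3 to 60 N. Pads are 16 mm wide; open, the fingers measure 119 mm over their backs; the gripper's body (75 mm by 177 mm) begins 78 mm behind the grasp point.
Start: joints at [-1.263, 0.3, 1.521, -0, 1.321, -0.067], TCP at [0.201, -0.512, 0.405] pointing down, gripper open.
Joint ranges: [-3.03, 3.03], [-0.79, 2.21], [0.23, 2.52], [-1.04, 4.18], [0, 3.07], [-2.55, 2.55]. Speed limits (rad/s): [2.22, 2.22, 2.57, 3.14, 3.14, 3.14].

### API

Orientations are given as [roll, pitch, yaw] about the fixed x, y, z axes, in that order (R = Rz(yaw) Ry(pitch) Rx(roll)).
In Python, from station import ctrl gives the robot as it stands. The module is installed in compiled form; this text tells all that it offers.
- The arm moves only by the shell command python3 -m jog 'ROWS' [OPENING] [FORCE]. ROWS is JSON, a list of rows, each a list of 6 numbers: the shift along the tool's x, y, z in cm, then the turn, a rotation vector about the tool's x, y, z in rad. In form: [[tx, ty, tz, ax, ay, az], ...]. A call has 1 to 8 rows; each row is the pose to reach, as a shift and turn from the pose commanded when the call began, along the tool's axes at that moment; what a row does not reach only later rows make up. A row lasts 1/10 s, in which the tool goes at most 50 mm and 8.59 degrees, less where a joint would pass 70% of its speed; a pose out of reach is approached as far as the arm can. A call with a gripper value outside its range is refused whole. OPENING is the opening in per cent of the stroke, from 0 (shut) to 100 (fully open), set as the call begins (- or left out, the last holds). The fingers move at their own pace and stop on an object; FORCE is the grip in N (left out, the last holds). Time passes only in rows, so rows that repeat a pose let the fingers close. It gives the time, the measured TCP pose, the force, the opening and the grip force at its end, in the units of the state.
- ctrl.get_obs(): the state, without advancing time (a new reading comes with each control period).
- ctrl.camera(name): name is "scene" or "top" or "wrist"; returns a dict with "img" (420x560x3 uint8, blue, green, red), "intrinsics" (3x3 intrinsics, pixels), "R" (3x3) and "t" (3): a world point X has camera coordinates R X + t. Camera axes: x right, y down, z forward; pixel columns grow to the right and rows downward; lengths in m; the calibration is good to about 2 mm. A picture is of the moment at which its call begins. There is no depth.
- ctrl.hand_in(): hands the job in; it is judged then, once.
The state is a dict: "time_s": time; "qpos": joint angles; "joint_vel": joint speeds; "tau": joint torques, N m; "ee_pos": TCP position; "eef_rot": TCP orientation; "force": force on the tool from outside, world axes, zero at the start; "moment": the same for the moment, N m; "grip_width": finger opening in m; "grip_force": force on a finger pad.
Only numpy, scipy, OpenCV 4.12 (cv2) and the standard library are available. Lean on these libraries where they do the work, as an engineer would, in place of code of your own. Each camera call takes 0.05 s, during which the arm holds its last target. There are 200 camera calls.

## Working session

There is one attempt and no reset: what is moved stays moved. The work goes in short steps, Python scripts to look and compute and a shell command to move; the robot and the scene stay as the last step left them, time stands still between calls to the robot, and variables do not carry over. Pictures are saved under pics/ and viewed, at most 10 in all, crops included, and the job is handed in when it is done.

```bash
mkdir -p pics
python3 - <<'E'
from station import ctrl
import cv2,numpy as np
o=ctrl.get_obs();print(o['time_s'],o['ee_pos'],o['eef_rot'],o['grip_width'],ctrl.tcp_to_grasp)
for n in('scene','top'):
    c=ctrl.camera(n);cv2.imwrite(f'pics/{n}.png',c['img']);np.savez(f'{n}.npz',**c)
    print(n,-c['R'].T@c['t'],c['R'].round(2).tolist(),c['intrinsics'][0,0])
E
```

```text
0.0 [ 0.2013094  -0.5117885   0.40409796] [-3.14045177e+00 -6.82277780e-05  3.74779276e-01] 0.09412731059967477 0.1804
scene [1.1711994  0.36532588 0.62678262] [[-0.46, 0.89, -0.0], [0.54, 0.28, -0.79], [-0.71, -0.36, -0.61]] 419.22702582670365
top [0.40248431 0.03476083 0.96295737] [[0.02, -1.0, -0.0], [-0.98, -0.01, -0.18], [0.18, 0.0, -0.98]] 432.88814595992307
```

View pics/top.png

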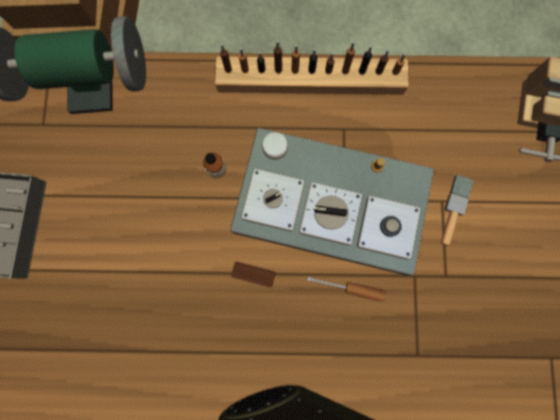

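View pics/scene.png

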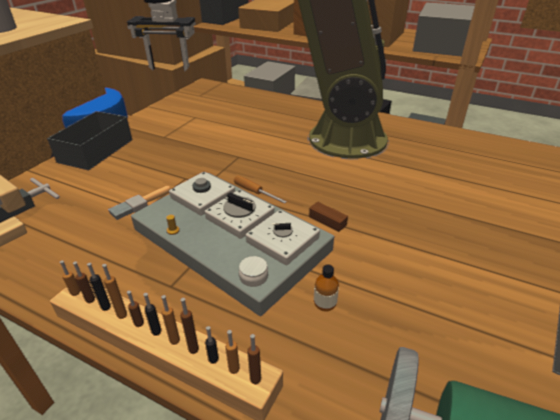

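Top view: the speed dial is in the middle (331,211), the timer dial on the left (272,198) and the button on the right (391,226). I'll zoom in for the nose direction and measure.

```bash
cat > h.py <<'E'
import numpy as np
def cast(c,uv,z):
    K,R,t=c['intrinsics'],c['R'],c['t'];o=-R.T@t
    d=R.T@np.linalg.solve(K,[uv[0],uv[1],1.]);return o+d*(z-o[2])/d[2]
def proj(c,X):
    p=c['intrinsics']@(c['R']@np.array(X)+c['t']);return p[:2]/p[2]
E
python3 - <<'E'
import cv2,numpy as np
from h import *
c=dict(np.load('top.npz'));im=c['img']
cv2.imwrite('pics/crop.png',cv2.resize(im[160:260,235:435],None,fx=4,fy=4,interpolation=cv2.INTER_CUBIC))
s=dict(np.load('scene.npz'))['img']
cv2.imwrite('pics/crop2.png',cv2.resize(s[165:265,160:330],None,fx=4,fy=4,interpolation=cv2.INTER_CUBIC))
# white boxes
m=((im.min(2)>150)).astype(np.uint8); m[:160]=0;m[265:]=0
n,_,st,_=cv2.connectedComponentsWithStats(cv2.morphologyEx(m,cv2.MORPH_CLOSE,np.ones((3,3))))
m=cv2.morphologyEx(m,cv2.MORPH_CLOSE,np.ones((3,3)))
for k in cv2.findContours(m,0,2)[0]:
    if cv2.contourArea(k)>1500:
        r=cv2.minAreaRect(k);p=cv2.boxPoints(r)
        W=np.array([cast(c,q,.07) for q in p]);ce=W.mean(0)
        e=W[1]-W[0];print(r[0],ce.round(4),np.linalg.norm(e),np.linalg.norm(W[2]-W[1]),np.degrees(np.arctan2(e[1],e[0]))%90)
E
```

```text
(389.782958984375, 226.6660614013672) [ 0.5215 -0.1823  0.07  ] 0.1106524905387397 0.1107668849298484 77.23266227349937
(331.0343322753906, 212.5557861328125) [ 0.5493 -0.0605  0.07  ] 0.10940253375515928 0.11073769753570523 77.18918002608143
(272.676513671875, 198.7941131591797) [0.5768 0.062  0.07  ] 0.10860953839891885 0.11096114822939965 77.89978841261292
```

View pics/crop.png

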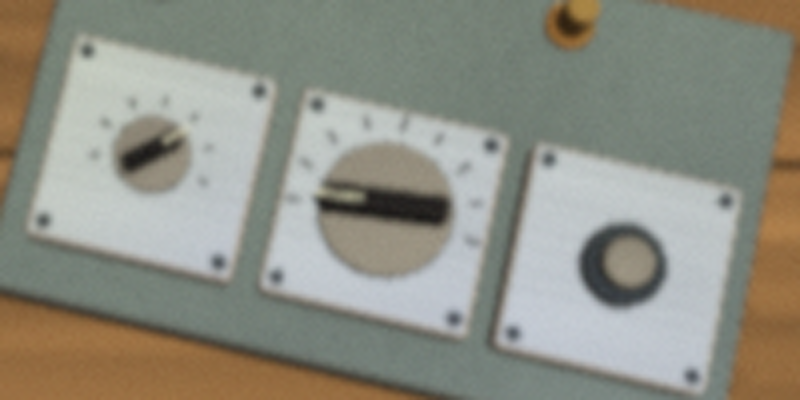

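View pics/crop2.png

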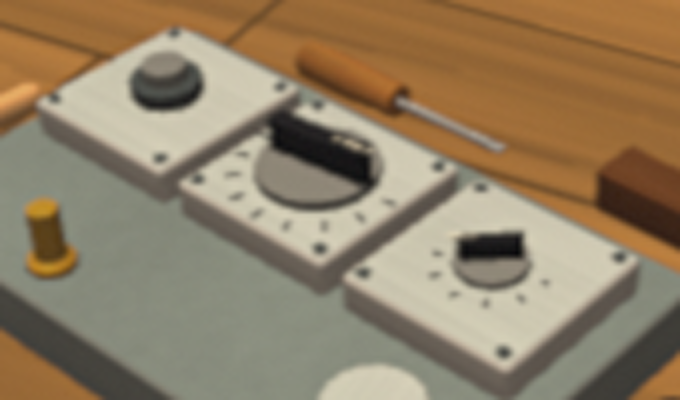

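The nose points at about 83° (mostly +y), which is the first, most anticlockwise stop. I'll refine this and work out the approach.

```bash
cat >> h.py <<'E'
from scipy.spatial.transform import Rotation as Ro
C=np.array([.5493,-.0605]);B=np.array([.5215,-.1823]);TH=np.radians(83.4)
def rel(o,xy,ztip,yaw):
    "row from present pose to tip xy, tip height, yaw (tool straight down)"
    R=Ro.from_euler('xyz',o['eef_rot']);T=Ro.from_euler('xyz',[np.pi,0,yaw])
    d=R.inv().apply(np.array([xy[0],xy[1],ztip+.199])-o['ee_pos'])*100
    return np.r_[d,(R.inv()*T).as_rotvec()].round(3).tolist()
def finger(th,gap,r=.028):
    u=np.array([np.cos(th),np.sin(th)]);v=np.array([u[1],-u[0]])
    return C+r*u-(.019+gap)*v
E
python3 - <<'E'
from station import ctrl
from h import *
import cv2
c=dict(np.load('top.npz'));s=dict(np.load('scene.npz'));u=np.array([np.cos(TH),np.sin(TH)])
for n,X in dict(disc=[*C,.078],nose=[*(C+.042*u),.1],tail=[*(C-.03*u),.1],button=[*B,.092]).items():
    print(n,'crop',(proj(c,X)-[235,160])*4,'crop2',(proj(s,X)-[160,165])*4)
g=c['img'];m=(g.max(2)<75).astype(np.uint8);m[:195]=0;m[230:]=0;m[:,:310]=0;m[:,352:]=0
k=max(cv2.findContours(m,0,2)[0],key=cv2.contourArea);r=cv2.minAreaRect(k);p=cv2.boxPoints(r);W=np.array([cast(c,q,.1)for q in p])
print('bar',W.mean(0),[ (np.linalg.norm(e:=W[i+1]-W[i]),np.degrees(np.arctan2(e[1],e[0]))) for i in(0,1)])
b=cast(c,(392.5,225.5),.092);print('button ray',b)
o=ctrl.get_obs();print(rel(o,finger(TH,.012),.2,TH))
E
```

```text
disc crop [385.75990407 206.74571169] crop2 [316.43583003 157.44297412]
nose crop [307.86048287 189.07676044] crop2 [375.68335117 149.91664724]
tail crop [449.50797769 207.27939664] crop2 [271.14747108 107.64211026]
button crop [629.44687776 259.90838956] crop2 [162.49859133  57.47751678]
bar [ 0.54765725 -0.05641819  0.1       ] [(np.float64(0.013759656171613208), np.float64(-6.879705753741879)), (np.float64(0.06283802975146016), np.float64(-96.40611964316832))]
button ray [ 0.52043577 -0.18254913  0.092     ]
[47.484, -33.185, 0.551, -0.001, -0.001, -1.081]
```

Projections agree with both views within about 2 mm. Approaching high with the fingers shut.

```bash
python3 -m jog '[[47.5,-33.2,0.5,0,0,-1.08],[47.5,-33.2,0.5,0,0,-1.08],[47.5,-33.2,0.5,0,0,-1.08],[47.5,-33.2,0.5,0,0,-1.08],[47.5,-33.2,0.5,0,0,-1.08],[47.5,-33.2,0.5,0,0,-1.08],[47.5,-33.2,0.5,0,0,-1.08],[47.5,-33.2,0.5,0,0,-1.08]]' 0 5
cat > st.py <<'E'
from station import ctrl
from h import *
import sys
o=ctrl.get_obs();g,z,th=map(float,sys.argv[1:4])
print(o['time_s'],o['ee_pos'],o['eef_rot'],o['force'],o['grip_width'])
th=TH-np.radians(th);print(rel(o,finger(th,g),z,th))
E
python3 st.py .012 .13 0
```

```text
time_s: 0.9
ee_pos: [0.4232, -0.1766, 0.4012]
eef_rot: [-3.142, 0.0, 1.46]
force: [1.5, -0.1, -0.1]
grip_width: 0.0335
grip_force: 0.0
0.9 [ 0.42317628 -0.17659389  0.4011658 ] [-3.14156225e+00  4.29985121e-05  1.46031452e+00] [ 1.54025882 -0.06493601 -0.08905798] 0.033486678066423796
[15.744, 8.169, 7.216, -0.0, 0.0, 0.005]
```

```bash
python3 -m jog '[[0,0,0,0,0,0],[0,0,0,0,0,0]]' >/dev/null; python3 st.py .012 .13 0
```

```text
1.1 [ 0.42281657 -0.1778615   0.40094137] [-3.14102347e+00 -6.55600171e-05  1.45690203e+00] [-0.15060529 -0.29851106  0.08376093] 0.01738210515849516
[15.901, 8.14, 7.191, -0.001, -0.0, 0.001]
```

```bash
python3 -m jog '[[15.9,8.1,7.2,0,0,0],[15.9,8.1,7.2,0,0,0],[15.9,8.1,7.2,0,0,0],[15.9,8.1,7.2,0,0,0],[15.9,8.1,7.2,0,0,0],[15.9,8.1,7.2,0,0,0],[15.9,8.1,7.2,0,0,0]]' >/dev/null; python3 st.py .012 .086 0
python3 - <<'E'
from station import ctrl
import cv2
a=ctrl.camera('scene')['img'];b=ctrl.camera('wrist')['img']
cv2.imwrite('pics/a.png',cv2.hconcat([cv2.resize(a[120:270,150:350],(533,400)),b[:400,150:410]]))
E
```

```text
1.8 [ 0.52103743 -0.03163616  0.32965373] [3.14111242e+00 1.81664280e-04 1.45266487e+00] [-0.36938054 -0.79725465 -0.04575775] 0.000507609997538426
[0.259, 0.036, 4.465, 0.0, 0.0, -0.003]
```

View pics/a.png

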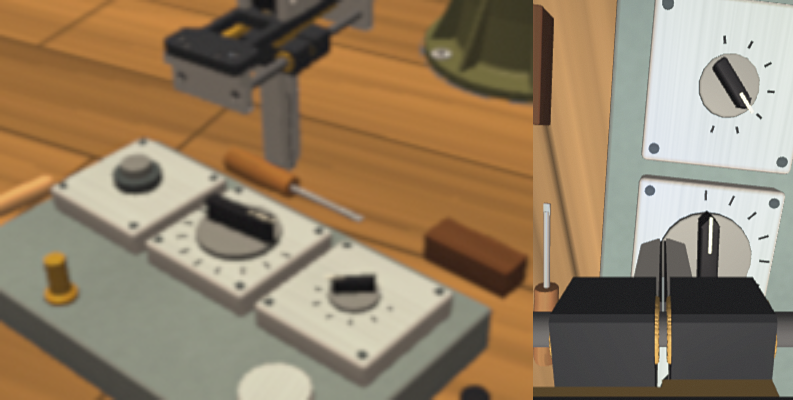

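The wrist view shows the closed fingers beside the bar, clear of it on the anticlockwise flank. Descending.

```bash
python3 -m jog '[[0.2,0,2.2,0,0,0],[0.2,0,4.4,0,0,0],[0.2,0,4.4,0,0,0],[0.2,0,4.4,0,0,0]]' ; python3 st.py 0 .086 0
python3 - <<'E'
from station import ctrl
from h import *
o=ctrl.get_obs()
for d in (0,8,16,24,32,40,48,56):print(d,rel(o,finger(TH-np.radians(d),0),.086,TH-np.radians(d)))
E
```

```text
time_s: 2.3
ee_pos: [0.5216, -0.0287, 0.2861]
eef_rot: [3.141, 0.0, 1.454]
force: [-0.2, -0.4, 0.8]
grip_width: 0.0005
grip_force: 0.0
2.3 [ 0.52164025 -0.02865497  0.28605494] [3.14113789e+00 5.03268053e-06 1.45381046e+00] [-0.24256207 -0.44185647  0.77635832] 0.0004949022300907432
[-0.043, 1.214, 0.106, 0.0, 0.0, -0.002]
0 [-0.043, 1.214, 0.106, 0.0, 0.0, -0.002]
8 [0.195, 1.621, 0.106, 0.0, -0.0, 0.138]
16 [0.373, 2.058, 0.106, 0.0, -0.0, 0.277]
24 [0.49, 2.516, 0.107, 0.0, -0.0, 0.417]
32 [0.541, 2.985, 0.107, 0.0, -0.0, 0.557]
40 [0.527, 3.457, 0.107, 0.0, -0.0, 0.696]
48 [0.447, 3.922, 0.107, 0.0, -0.0, 0.836]
56 [0.303, 4.372, 0.107, 0.0, -0.0, 0.976]
```

```bash
python3 -m jog '[[0,0.6,0.1,0,0,0],[0,1.2,0.1,0,0,0],[0.1,1.42,0.1,0,0,0.07],[0.2,1.62,0.1,0,0,0.14],[0.28,1.84,0.1,0,0,0.21],[0.37,2.06,0.1,0,0,0.28],[0.43,2.28,0.1,0,0,0.35],[0.43,2.28,0.1,0,0,0.35]]' ; python3 st.py 0 .086 20
cat > arc.py <<'E'
from station import ctrl
from h import *
import sys,cv2
o=ctrl.get_obs()
for d in map(float,sys.argv[2:]):print(d,rel(o,finger(TH-np.radians(d),0),.086,TH-np.radians(d)))
b=ctrl.camera('top')['img'];a=ctrl.camera('wrist')['img']
cv2.imwrite(f'pics/{sys.argv[1]}.png',cv2.hconcat([cv2.resize(b[150:250,255:400],(435,300)),a[:300,150:510]]))
E
python3 arc.py b 20 26 32 38 44
```

```text
time_s: 3.1
ee_pos: [0.5453, -0.0264, 0.2848]
eef_rot: [3.141, -0.0, 1.104]
force: [-0.0, -0.2, -0.8]
grip_width: 0.0003
grip_force: 0.0
3.1 [ 0.54534836 -0.02641993  0.28475227] [ 3.14062663e+00 -3.42725424e-04  1.10375767e+00] [-0.02721916 -0.18953064 -0.78040825] 0.0002610616603230467
[-0.07, -0.02, -0.025, 0.001, -0.0, -0.003]
20.0 [-0.07, -0.02, -0.025, 0.001, -0.0, -0.003]
26.0 [0.114, 0.282, -0.024, 0.001, -0.0, 0.102]
32.0 [0.265, 0.602, -0.024, 0.001, -0.0, 0.207]
38.0 [0.382, 0.937, -0.024, 0.001, -0.0, 0.311]
44.0 [0.464, 1.281, -0.023, 0.001, -0.001, 0.416]
```

View pics/b.png

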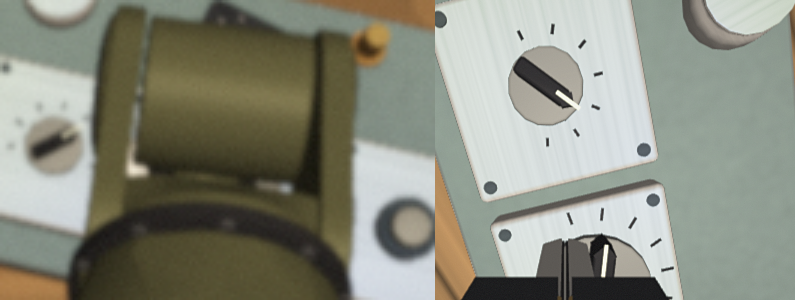

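The dial's nose now sits on the second tick (601,215), so that is one click. I'll continue two clicks on.

```bash
python3 -m jog '[[0.1,0.28,0,0,0,0.1],[0.18,0.44,0,0,0,0.155],[0.26,0.6,0,0,0,0.207],[0.33,0.77,0,0,0,0.26],[0.38,0.94,0,0,0,0.311],[0.42,1.11,0,0,0,0.364],[0.46,1.28,0,0,0,0.416],[0.46,1.28,0,0,0,0.416]]' ; python3 arc.py c 44 50 56 62 68
```

```text
time_s: 4.0
ee_pos: [0.5584, -0.0281, 0.2844]
eef_rot: [3.141, -0.0, 0.689]
force: [-0.4, -0.3, 0.6]
grip_width: 0.0005
grip_force: 0.0
44.0 [0.039, 0.023, -0.064, 0.0, -0.0, 0.002]
50.0 [0.222, 0.327, -0.063, 0.0, -0.0, 0.107]
56.0 [0.372, 0.648, -0.063, 0.0, -0.0, 0.211]
62.0 [0.488, 0.982, -0.063, 0.0, -0.0, 0.316]
68.0 [0.568, 1.328, -0.063, 0.0, -0.0, 0.421]
```

```bash
python3 -m jog '[[0.2,0.3,0,0,0,0.1],[0.3,0.49,0,0,0,0.16],[0.37,0.65,0,0,0,0.21],[0.43,0.82,0,0,0,0.263],[0.49,0.98,0,0,0,0.316],[0.53,1.15,0,0,0,0.369],[0.57,1.33,0,0,0,0.421],[0.57,1.33,0,0,0,0.421]]' ; python3 arc.py d 68 74 80 86 90
```

```text
time_s: 4.9
ee_pos: [0.5711, -0.0347, 0.2842]
eef_rot: [-3.142, 0.0, 0.269]
force: [-0.3, -0.1, 0.4]
grip_width: 0.0009
grip_force: 0.0
68.0 [0.01, 0.005, -0.078, -0.0, 0.0, -0.0]
74.0 [0.193, 0.308, -0.078, 0.0, 0.0, 0.105]
80.0 [0.344, 0.628, -0.078, 0.0, 0.0, 0.209]
86.0 [0.46, 0.963, -0.078, 0.0, 0.0, 0.314]
90.0 [0.518, 1.192, -0.078, 0.0, 0.0, 0.384]
```

View pics/d.png

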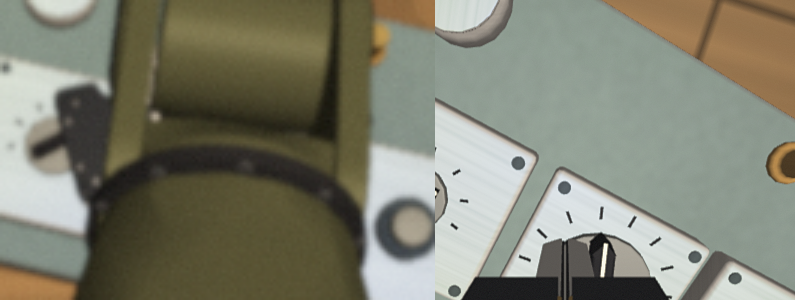

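The nose is on the fourth tick, with three ticks to its left at (571,216), (543,229) and (525,258). That makes three clicks done, one more to go.

```bash
python3 -m jog '[[0.19,0.31,0,0,0,0.105],[0.27,0.47,0,0,0,0.157],[0.34,0.63,0,0,0,0.21],[0.41,0.8,0,0,0,0.263],[0.46,0.96,0,0,0,0.314],[0.49,1.07,0,0,0,0.349],[0.51,1.15,0,0,0,0.37],[0.51,1.15,0,0,0,0.37]]' ; python3 arc.py e 89
```

```text
time_s: 5.8
ee_pos: [0.5791, -0.0444, 0.2842]
eef_rot: [3.142, 0.0, -0.101]
force: [-0.2, -0.8, -0.1]
grip_width: 0.0005
grip_force: 0.0
89.0 [-0.005, -0.01, -0.081, 0.0, 0.0, -0.003]
```

View pics/e.png

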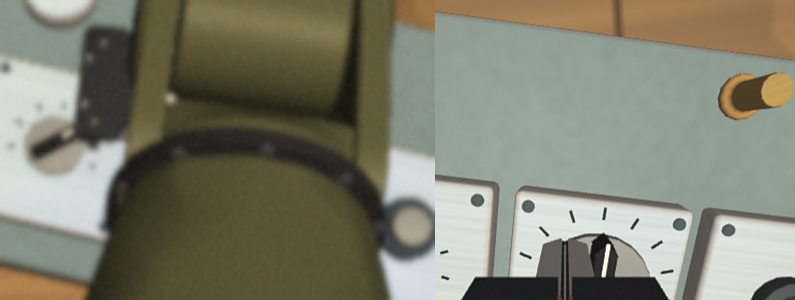

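The nose is at the next tick (604,213). Backing off, raising, and computing the move to the button.

```bash
python3 -m jog '[[0,-0.8,0,0,0,0],[0,-1,-3,0,0,0],[0,-1,-6,0,0,0],[0,-1,-6,0,0,0],[0,-1,-6,0,0,0]]'
python3 - <<'E'
from station import ctrl
from h import *
print(rel(ctrl.get_obs(),[.521,-.1824],.115,-.1))
E
```

```text
time_s: 6.4
ee_pos: [0.58, -0.034, 0.3443]
eef_rot: [-3.142, -0.001, -0.101]
force: [-0.1, 0.1, -0.4]
grip_width: 0.0002
grip_force: 0.0
[-4.373, 15.361, 3.03, -0.0, -0.001, -0.001]
```

```bash
python3 -m jog '[[-1.4,5,0,0,0,0],[-2.9,10,0,0,0,0],[-4.4,15.4,0,0,0,0],[-4.4,15.4,1.5,0,0,0],[-4.4,15.4,3,0,0,0],[-4.4,15.4,3,0,0,0],[-4.4,15.4,3,0,0,0]]'
python3 - <<'E'
from station import ctrl
from h import *
import cv2
print(rel(ctrl.get_obs(),[.521,-.1824],.094,-.1))
a=ctrl.camera('scene')['img'];b=ctrl.camera('wrist')['img']
cv2.imwrite('pics/f.png',cv2.hconcat([cv2.resize(a[120:270,150:350],(533,400)),b[:400,150:410]]))
E
```

```text
time_s: 7.1
ee_pos: [0.5207, -0.1829, 0.3137]
eef_rot: [-3.141, 0.001, -0.102]
force: [0.4, -0.1, 0.6]
grip_width: 0.0009
grip_force: 0.0
[0.025, -0.048, 2.07, -0.0, 0.001, -0.002]
```

View pics/f.png

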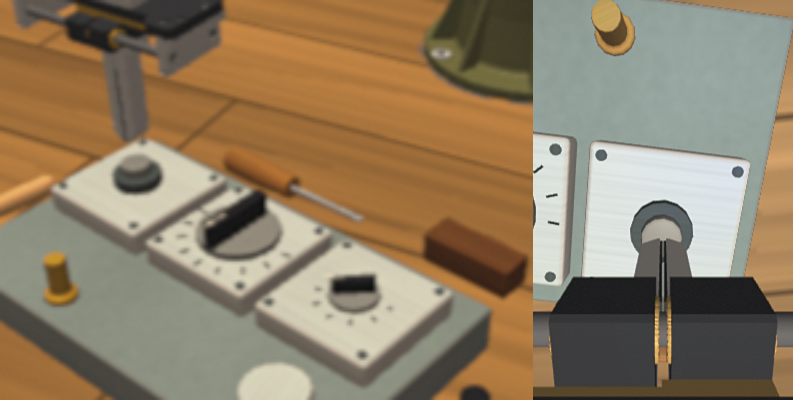

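The fingertip is above the button, and the dial's nose now points to +x at about (205,238). Before pressing, I'll check that angle against the neighbouring stops by casting the bar's pixels onto its top plane.

Run:
```python
from station import ctrl
from h import *
import cv2
c=ctrl.camera('scene')
for d in(72,96,120):
    t=TH-np.radians(d);u=np.array([np.cos(t),np.sin(t)]);print(d,[((proj(c,[*(C+k*u),.1])-[150,120])*2.667).round() for k in(.042,-.03)])
for d in((205,225),(258,196)):print(cast(c,np.array(d)/2.667+[150,120],.1))
```

```text
72 [array([217., 233.]), array([248., 183.])]
96 [array([199., 227.]), array([261., 187.])]
120 [array([187., 217.]), array([270., 194.])]
[ 0.58600244 -0.06662394  0.1       ]
[ 0.53216502 -0.04975261  0.1       ]
```

The bar lies at about −17°, against −13° expected for four clicks and +11° or −37° for its neighbours, so it is in the fourth stop. Pressing.

```bash
python3 -m jog '[[0,0,1.5,0,0,0],[0,0,2.2,0,0,0],[0,0,2.5,0,0,0],[0,0,2.7,0,0,0],[0,0,2.85,0,0,0],[0,0,2.85,0,0,0],[0,0,2.85,0,0,0]]'
```

```text
time_s: 7.95
ee_pos: [0.5207, -0.1831, 0.2861]
eef_rot: [-3.142, -0.0, -0.102]
force: [-1.1, 3.2, 3.7]
grip_width: 0.0006
grip_force: 2.2
```

```bash
python3 -m jog '[[0,0,0.1,0,0,0],[0,0,0.2,0,0,0],[0,0,0.2,0,0,0],[0,0,0.2,0,0,0]]'
```

```text
time_s: 8.35
ee_pos: [0.5207, -0.1831, 0.2852]
eef_rot: [3.141, -0.001, -0.102]
force: [-7.3, 5.7, 19.1]
grip_width: 0.0001
grip_force: 9.4
```

At 19 N it has bottomed out, with the tip at 86.2 mm against 86 mm expected. Releasing and retreating well clear.

```bash
python3 -m jog '[[0,0,-1,0,0,0],[0,0,-4,0,0,0],[0,0,-8,0,0,0],[-5,0,-11,0,0,0],[-10,0,-11,0,0,0],[-15,0,-11,0,0,0],[-20,0,-11,0,0,0],[-20,0,-11,0,0,0]]'
python3 - <<'E'
from station import ctrl
import cv2
a=ctrl.camera('scene')['img'];b=ctrl.camera('top')['img']
cv2.imwrite('pics/g.png',cv2.hconcat([cv2.resize(a[150:300,100:350],(400,240)),cv2.resize(b[110:310,190:480],(400,240))]))
E
```

```text
time_s: 9.15
ee_pos: [0.3184, -0.1621, 0.3938]
eef_rot: [3.141, -0.001, -0.103]
force: [0.3, -0.8, 0.8]
grip_width: 0.0006
grip_force: 0.0
```

View pics/g.png

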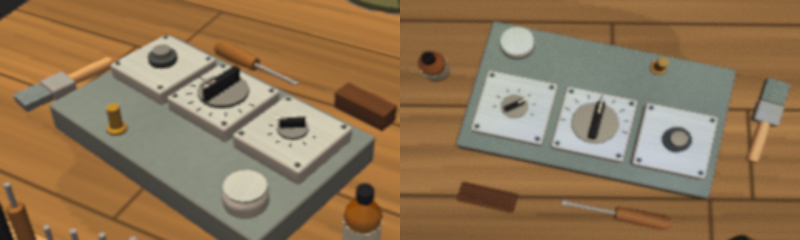

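The dial's nose is on the middle (fifth) tick at (600,98), the button is up, and the timer dial and other objects look unmoved. Handing in.

```bash
python3 -c "
from station import ctrl
print(ctrl.hand_in())"
```

```text
the job is handed in; nothing more can be done
None
```

I pushed the speed dial four clicks clockwise, then pressed the start button fully down and let it come back up. The last pictures show the dial on the fifth tick and the timer dial and other objects where they were. The job is handed in, but no verdict came back.

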